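Clamp a table-leg blank upright in the mortising jig

ROBOT

A 6-joint arm with a two-finger parallel gripper is mounted at the origin on a cart in front of the work surface, level with it; the furniture and walls round the work are solid. World frame = base frame: x ahead of the robot, y to its left, z up, the work surface at z = 0. Lengths are in mm, angles in rad, forces in N, time in s.
With the tool pointing down it reaches from about 275 to 1000 mm from the base axis. Payload 8.4 kg.
Tool frame: the origin (TCP) lies midway between the tips of the shut fingers; the grasp point (between the pads) lies 19 mm behind it; z points along the fingers, y is the line along which they close (so a half turn about z gives the same grasp; the last joint's range is limited). The gripper opens to 85 mm and grips with 20 to 120 N. Pads are 22 mm wide; open, the fingers measure 114 mm over their backs; the gripper's body (76 mm by 85 mm) begins 54 mm behind the grasp point. The pads swing forward as they close: fully open they stand 13 mm farther back than shut.
Start: joints at [-1.29, 0.353, 1.633, -0, 1.155, -0.002], TCP at [174.402, -600.177, 231.281] pointing down, gripper open.
Joint ranges: [-2.63, 2.63], [-0.92, 2.1], [0.06, 2.66], [-1.3, 4.44], [0, 2.69], [-3.02, 3.02]. Speed limits (rad/s): [2.22, 2.22, 2.79, 3.14, 3.14, 3.14].

INTERFACE

Orientations are given as [roll, pitch, yaw] about the fixed x, y, z axes, in that order (R = Rz(yaw) Ry(pitch) Rx(roll)).
In Python, from rig import monitor, imaging, r gives the robot as it stands.
- The arm moves only by the tool drive_tool, never from a script. Its argument "plan" is a list of rows, each an object of numbers: "x", "y", "z": the shift along the tool's x, y, z in units of 50 mm (1.0 is 50 mm); "ax", "ay", "az": the turn, a rotation vector about the tool's x, y, z in units of 6 degrees (1.0 is 6 degrees); "hand": the finger opening in mm, from 0 to 85.4. In form: [{"x": .., "y": .., "z": .., "ax": .., "ay": .., "az": .., "hand": ..}, ...]. A call has 1 to 8 rows; each row is the pose to reach, as a shift and turn from the pose commanded when the call began, along the tool's axes at that moment; what a row does not reach only later rows make up. A row lasts 1/10 s, in which the tool goes at most 50 mm and 8.59 degrees, less where a joint would pass 70% of its speed; a pose out of reach is approached as far as the arm can. A call with a gripper value outside its range is refused whole. The fingers move at their own pace and stop on an object; "grip_force" is the grip in N (left out, the last holds). Time passes only in rows, so rows that repeat a pose let the fingers close. It gives the time, the measured TCP pose, the force, the opening and the grip force at its end, in the units of the state.
- monitor.sense(): the state, without advancing time (a new reading comes with each control period).
- imaging.grab_frame(name): name is "scene" or "top"; returns the picture (420x560x3 uint8, red, green, blue); there is no depth.
- imaging.camera_info(name): a dict with "mtx" (3x3 intrinsics, pixels), "R" (3x3) and "t" (3): a world point X has camera coordinates R X + t. Camera axes: x right, y down, z forward; pixel columns grow to the right and rows downward; lengths in mm; the calibration is good to about 2 mm. A picture is of the moment at which its call begins. camera_info takes no time and is no camera call.
- r.sign_off(): hands the job in; it is judged then, once.
The state is a dict: "clock": time; "qpos": joint angles; "qvel": joint speeds; "joint_efforts": joint torques, N m; "eef_pos": TCP position; "tcp_rot": TCP orientation; "contact_force": force on the tool from outside, world axes, zero at the start; "wrist_torque": the same for the moment, N m; "opening": opening from 0.0 (shut) to 1.0 (fully open); "grasp_force": force on a finger pad.
Only numpy, scipy, OpenCV 4.12 (cv2) and the standard library are available. Lean on these libraries where they do the work, as an engineer would, in place of code of your own. Each camera call takes 0.05 s, during which the arm holds its last target. There are 200 camera calls.

TASK

The end of the tall leg blank standing on the jig board is to be mortised, so clamp it in the jig: push it along the board with the fingers, low down so that it slides upright and never tips, into the corner until it stands flat against both the long fence and the end stop. Then push the red-handled cam lever round clockwise (seen from above) as far as it goes, so that the cam jams the leg in the corner, and take the hand away. Only push: do not pick the leg up, and leave everything else around the jig alone.

Things in the scene. Friction and masses are not known exactly. Their poses are not given: they have to be found in the camera images.
- leg: leg blank: pale square wooden post 45 x 45 x 190 mm tall, 0.19 to 0.38 kg, pencil cross on its top, standing on the jig board clear of the rails, turned up to 0.3 rad in the jig. Origin: centre of its underside, z up, x and y square to its faces. 1 to 3 N slide it; pushed more than 30 to 40 mm above its foot it tips. Lean the tool back some 30 degrees so that only the fingertips meet it.
- jig: jig, fixed to the bench: plywood board 205 x 235 mm, 12 mm thick, with two brown rails 24 mm thick, 40 mm high above it. Origin: at bench height, below the leg's middle when it is home. Axes: z up, x ahead and to the right as the robot sees it, y ahead and to the left (the jig is turned by -0.95 to -0.60 rad). The board spans x -155 to +50, y -75 to +160 mm; home, the leg's faces lie along these axes.
- jig_seat (a point): the home of the leg's underside centre, on the board's top (12 mm up), axes as the jig's. From it: the long fence's inner face is at x = +22.5 mm (y -46 to +154), the end stop's at y = -22.5 mm (x -30 to +22). The leg enters along the fence from the +y end, between fence and cam, where the open cam leaves 7 mm or more of play.
- cam_lever (a joint): cam lever angle, rad: 0 open, grows clockwise seen from above, starts at 0 to 0.3, hard stop at 1.75. A dark eccentric wooden disc 44 mm across (18 to 40 mm above the bench) turns with it on an upright bolt and comes out towards the fence; it meets a seated leg at about 1.35 rad and then needs up to some 10 N at the handle. Hinge friction 0.12 N m: it stays where left.
- lever_grip (a point): middle of the lever's red handle, 29 mm above the bench, 102 mm from the bolt. The handle is a round bar 23 mm thick, 52 mm long, pointing straight away from the bolt; its outer end is 26 mm further out. Open, the lever points to -x and -y of the jig (130 degrees clockwise from the jig's x); closed, to -x and +y.
- cam_pivot (a point): the upright axis of the cam's bolt, 29 mm above the bench, fixed to the jig 52 mm from its origin along -x; the bolt's head ends 48 mm above the bench.
- finished_leg: bystander: a second leg blank like the first, 45 x 45 x 190 mm, standing on the bench to the right of the jig. Origin: centre of its underside.
- mug: bystander: a white dotted mug, 82 mm across, 91 mm high, standing to the left of the jig; the big fixed mitre saw fills the bench further left (y over 0.2 m), so keep the arm clear of it. Origin: centre of its underside.
- bit_case: bystander: a flat orange and black case, 55 x 90 x 17 mm, lying on the bench to the right of the jig. Origin: centre of its underside.
- tenon_a: bystander: a loose beech tenon, 48 x 25 x 10 mm, lying on the bench to the left of the jig. Origin: centre of its underside.
There are look-alikes about, which are no part of the job. Leave any purple or yellow look-alike of the leg alone.

How it is judged (in metres and radians):
On the way, in this order (a step that is already met when the one before it is completed fails the run):
1. the leg stands in the corner against fence and end stop (x of leg in the frame of jig between -0.004 and 0.004 m and y of leg in the frame of jig between -0.004 and 0.004 m and angle between leg's own z axis and vertical below 0.05 rad and (angle between the x axis of leg and the x axis of jig, either way round below 0.06 rad or angle between the x axis of leg and the y axis of jig, either way round below 0.06 rad)), for 0.1 s.
2. the lever is round and the cam bears on the leg (value of joint cam_lever above 1.6 rad and contact force between cam_lever and leg above 4 N), for 0.2 s.
At the end, for the whole second after the job is handed in: The leg stands upright on the jig board within 3 mm of its home in the corner (both directions), its faces within 0.06 rad of the fences, at rest, and the lever is past 1.6 rad with the cam pressing on the leg with more than 4 N (all of step 2 and x of leg in the frame of jig between -0.003 and 0.003 m and y of leg in the frame of jig between -0.003 and 0.003 m and angle between leg's own z axis and vertical below 0.05 rad and (angle between the x axis of leg and the x axis of jig, either way round below 0.06 rad or angle between the x axis of leg and the y axis of jig, either way round below 0.06 rad) and linear speed of leg below 0.01 m/s and height (world z) of leg below 0.016 m); the robot touches nothing.
It fails at once if the leg tips (leans more than 0.2 rad) (angle between leg's own z axis and vertical above 0.2 rad).
It fails at once if the leg is lifted off the board (height (world z) of leg above 0.02 m).
It fails at once if the leg is pushed off the board (height (world z) of leg below 0.007 m).
It fails at once if a thing beside the jig is disturbed (distance of any of finished_leg, mug, bit_case, tenon_a from where it was at the start of the episode above 0.015 m or angle between finished_leg's own z axis and vertical above 0.2 rad).
It also fails if it takes over 69 s, if anything falls off the work surface, if the arm or the gripper's body presses on something with over 40 N, if the wrist force passes 120 N, or if a joint passes its speed limit or range.

## Working session

There is one attempt and no reset: what is moved stays moved. The work goes in short steps, Python scripts to look and compute and a tool call to move; the robot and the scene stay as the last step left them, time stands still between calls to the robot, and variables do not carry over. Pictures are saved under pics/ and viewed, at most 10 in all, crops included, and the job is handed in when it is done.

Besides the shell and the picture viewer there is one more tool, called after "Emit:" as name([rows], argument=value, ...), one row to a line, values as JSON. drive_tool: Moves the arm, as the interface text tells. Its arguments: {"type":"object","properties":{"plan":{"type":"array","items":{"type":"object","properties":{"x":{"type":"number"},"y":{"type":"number"},"z":{"type":"number"},"ax":{"type":"number"},"ay":{"type":"number"},"az":{"type":"number"},"hand":{"type":"number"}}}},"grip_force":{"type":"number"}},"required":["plan"]}

```bash
mkdir -p pics; ls; python3 - <<'E'
from rig import monitor, imaging, r
import cv2
print(monitor.sense())
for n in ("scene","top"):
    f=imaging.grab_frame(n); cv2.imwrite(f"pics/{n}0.png",f[:,:,::-1])
    c=imaging.camera_info(n); print(n,c)
E
```

```text
pics
{'clock': 0.0, 'qpos': array([-1.29040121e+00,  3.53679143e-01,  1.63419113e+00,  8.87064594e-06,
        1.15518389e+00, -2.41213734e-03]), 'qvel': array([ 5.49597008e-05,  6.38852361e-04,  5.32978826e-04, -8.13232116e-04,
        7.22946995e-04,  1.58592010e-03]), 'joint_efforts': array([-4.85191660e-03, -6.05256557e+01, -3.42064083e+01, -4.47228012e-04,
        9.34349519e-03, -8.51683831e-05]), 'eef_pos': array([ 174.26299007, -599.68691181,  230.51793849]), 'tcp_rot': array([-3.14013117e+00, -1.16355727e-05,  2.82803659e-01]), 'contact_force': array([0.15677116, 0.51894389, 0.34214986]), 'wrist_torque': array([-0.00346513, -0.00580477, -0.0231276 ]), 'grasp_force': 0.0, 'opening': 0.9979986092160409}
scene {'mtx': array([[451.64348454,   0.        , 280.03312149],
       [  0.        , 451.64348454, 206.77876524],
       [  0.        ,   0.        ,   1.        ]]), 'R': array([[ 0.766802  , -0.64188301,  0.00094844],
       [-0.29822728, -0.35757392, -0.88498666],
       [ 0.56839703,  0.67832669, -0.46561542]]), 't': array([-507.0599784 ,  150.29980238, 1158.29132598])}
top {'mtx': array([[415.73403788,   0.        , 281.54956916],
       [  0.        , 415.73403788, 205.02353631],
       [  0.        ,   0.        ,   1.        ]]), 'R': array([[-0.00960918, -0.99991904, -0.00834078],
       [-0.98854279,  0.01075572, -0.15055718],
       [ 0.15063471,  0.00679849, -0.98856612]]), 't': array([-166.40310544,  541.76998593, 1038.41704148])}
```

View pics/top0.png

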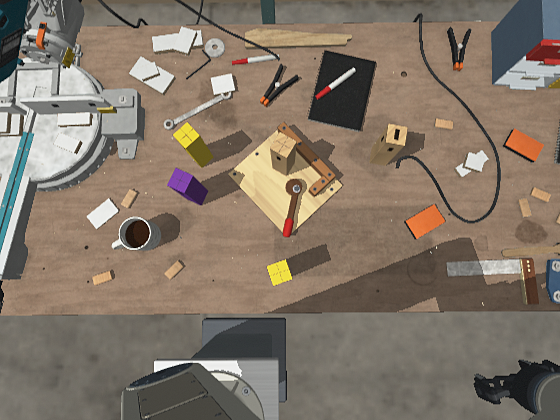

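View pics/scene0.png

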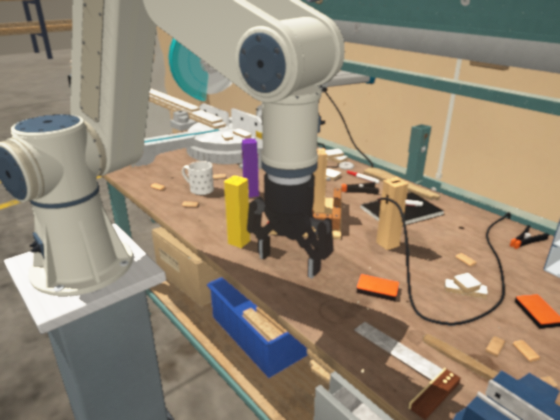

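The top view shows the jig board as a diamond (corners about (233,173), (290,236), (342,186), (285,122)). The leg top is near (283,148), the cam bolt near (293,187), and the red handle near (288,228). In the scene view the arm hides the jig. I'll zoom in on the jig.

```bash
cat > h.py <<'E'
import numpy as np, cv2
from rig import monitor, imaging, r
def ray(n,px,z):
    c=imaging.camera_info(n); R,t=c["R"],c["t"]
    C=-R.T@t; d=R.T@np.linalg.solve(c["mtx"],[px[0],px[1],1.])
    return C+d*(z-C[2])/d[2]
def proj(n,X):
    c=imaging.camera_info(n); p=c["mtx"]@(c["R"]@np.asarray(X,float)+c["t"]); return p[:2]/p[2]
def crop(n,f,x,y,w,h,s,name):
    cv2.imwrite(name,cv2.resize(f[y:y+h,x:x+w,::-1],None,fx=s,fy=s,interpolation=cv2.INTER_CUBIC))
E
python3 - <<'E'
from h import *
f=cv2.imread("pics/top0.png")[:,:,::-1]
crop("top",f,225,110,130,135,4.4,"pics/c0.png")
for n,p,z in [("L",(233,173),12),("B",(290,236),12),("R",(342,186),12),("T",(285,122),12),("bolt",(296,187),48),("grip",(288,228),29)]:
    print(n,ray("top",p,z).round(1))
E
```

```text
L [633.2 -41.6  12. ]
B [ 461.6 -193.2   12. ]
R [ 594.1 -334.2   12. ]
T [ 774.9 -183.4   12. ]
bolt [ 585.7 -209.9   48. ]
grip [ 481.2 -188.1   29. ]
```

View pics/c0.png

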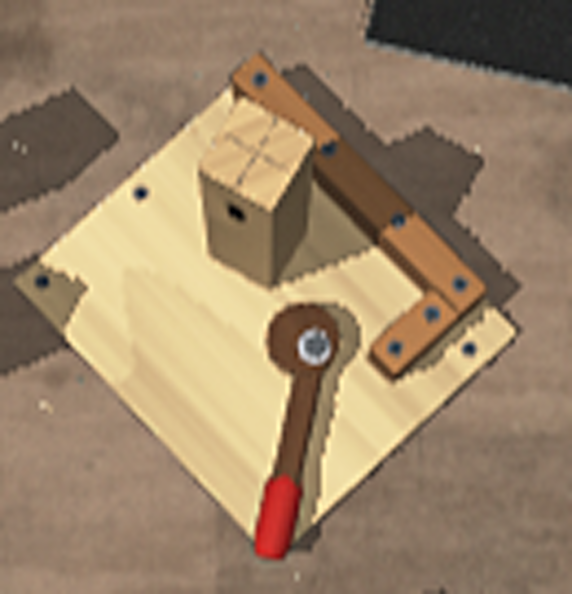

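The zoomed view shows the leg's top square (crop corners (238,97), (315,130), (275,208), (200,172)). The fence runs from (262,52) to (485,290), the end stop's lower end is at (370,355)/(395,380), the bolt is at (315,345), and the handle runs from (285,478) to (272,557).

```bash
cat >> h.py <<'E'
def cp(p): return np.array(p)/4.4+[225,110]-0.4
def fit(A,B):  # B = R(a)A+t
    ca,cb=A.mean(0),B.mean(0); a,b=A-ca,B-cb
    th=np.arctan2((a[:,0]*b[:,1]-a[:,1]*b[:,0]).sum(),(a*b).sum())
    Rm=np.array([[np.cos(th),-np.sin(th)],[np.sin(th),np.cos(th)]]); t=cb-Rm@ca
    return th,Rm,t,np.linalg.norm(A@Rm.T+t-B,axis=1)
E
python3 - <<'E'
from h import *
P=[((46.5,154),52,(262,52)),((46.5,-46),52,(485,290)),((22.5,154),52,(232,76)),((-30,-46.5),52,(395,367)),((-30,-22.5),52,(370,352)),((-52,0),48,(315,343)),((50,-75),12,(518,331)),((-155,160),12,(15,277))]
A=np.array([p[0] for p in P],float);B=np.array([ray("top",cp(p[2]),p[1])[:2] for p in P])
th,Rm,t,e=fit(A,B); print("jig",th,t,e.round(1))
L=np.array([ray("top",cp(p),202)[:2] for p in [(238,97),(315,130),(275,208),(200,172)]])
print("leg",L.round(1),L.mean(0), ((L.mean(0)-t)@Rm).round(1), [round(float(np.linalg.norm(L[i]-L[i-1])),1) for i in range(4)])
d=L[1]-L[0]; d2=L[2]-L[1]; print(np.arctan2(d[1],d[0])-th,np.arctan2(d2[1],d2[0])-th)
print("legjig",((L-t)@Rm).round(1))
f=ray("top",cp((270,285)),12)[:2]; print("foot corner",f,((f-t)@Rm).round(1))
g=[ray("top",cp(p),29)[:2] for p in [(285,478),(272,557)]]; b=t+Rm@[-52,0]
for q in g: d=(q-b)@Rm; print("handle jig",d,np.linalg.norm(d),np.arctan2(d[1],d[0]),q)
print("bolt",b)
E
```

```text
jig -0.8395345791461253 [ 618.34973366 -248.61423438] [2.1 3.3 0.8 5.  4.  0.8 1.6 1.8]
leg [[ 683.4 -168.2]
 [ 665.3 -207.5]
 [ 624.4 -186.5]
 [ 643.8 -148.4]] [ 654.21950896 -177.67465216] [-28.8  74.1] [44.2, 43.3, 46.0, 42.8]
-1.1621102565364154 3.5074125691712386
legjig [[-16.4 102.1]
 [  0.8  62.4]
 [-42.2  46. ]
 [-57.6  85.8]]
foot corner [ 627.73541879 -184.44028226] [-41.5  49.8]
handle jig [-64.76480971 -45.28176089] 79.02479639488163 -2.531422409366093 [ 506.66842357 -191.94198692]
handle jig [-102.13352575  -74.59186333] 126.47214379930307 -2.5107952751086176 [ 459.89678795 -183.70080102]
bolt [ 583.62364871 -209.90895019]
```

```bash
cat >> h.py <<'E'
from scipy.spatial.transform import Rotation as Ro
TH=-0.84; O=np.array([618.3,-248.6])
def J(x,y): c,s=np.cos(TH),np.sin(TH); return np.array([O[0]+c*x-s*y,O[1]+s*x+c*y])
def toJ(p): c,s=np.cos(TH),np.sin(TH); d=np.asarray(p)[:2]-O; return np.array([c*d[0]+s*d[1],-s*d[0]+c*d[1]])
def tool(dj,lean):  # pushing direction angle in jig frame; y along +-(z x d)
    a=dj+TH; d=np.array([np.cos(a),np.sin(a),0]); z=np.sin(lean)*d-np.cos(lean)*np.array([0,0,1.])
    y=np.array([-d[1],d[0],0]); return np.c_[np.cross(y,z),y,z]
def move(xj,yj,z,Rt):
    s=monitor.sense(); Rc=Ro.from_euler('xyz',s['tcp_rot']).as_matrix()
    sh=Rc.T@(np.r_[J(xj,yj),z]-s['eef_pos'])/50
    rv=np.degrees(Ro.from_matrix(Rc.T@Rt).as_rotvec())/6
    print('now jig',toJ(s['eef_pos']).round(1),s['eef_pos'].round(1),'F',s['contact_force'].round(1),'q',s['qpos'].round(2),'t',round(s['clock'],2))
    print('shift',sh.round(2),'turn',rv.round(2))
E
python3 - <<'E'
from h import *
for nm,px in [("yel",(187,130)),("pur",(182,180)),("mug",(137,232))]:
    for z in (0,100,190): print(nm,z,ray("top",px,z)[:2].round(),toJ(ray("top",px,z)).round())
for sg in (1,-1):
    R=tool(0,np.radians(30)); R=R@np.diag([sg,sg,1]); move(-100,76,230,R)
E
```

```text
yel 0 [760.  89.] [-157.  330.]
yel 100 [725.  64.] [-162.  288.]
yel 190 [694.  43.] [-166.  251.]
pur 0 [618.  99.] [-259.  232.]
pur 100 [596.  74.] [-255.  199.]
pur 190 [577.  51.] [-251.  169.]
mug 0 [477. 216.] [-440.  205.]
mug 100 [468. 180.] [-419.  174.]
mug 190 [460. 148.] [-401.  147.]
now jig [ -34.9 -565. ] [ 174.3 -599.8  230.6] F [ 0.6 -0.8 -0. ] q [-1.29  0.35  1.63  0.    1.16 -0.  ] t 0.1
shift [10.99 -6.73  0.02] turn [ -5.04  -3.17 -18.77]
now jig [ -34.9 -565. ] [ 174.3 -599.8  230.6] F [ 0.6 -0.8 -0. ] q [-1.29  0.35  1.63  0.    1.16 -0.  ] t 0.1
shift [10.99 -6.73  0.02] turn [-2.81  4.47 10.46]
```

Emit:
drive_tool([
  {"x": 0.9, "y": -0.55, "z": 0, "ax": -0.35, "ay": -0.2, "az": -1.3, "hand": 20},
  {"x": 1.8, "y": -1.1, "z": 0, "ax": -0.7, "ay": -0.4, "az": -2.6, "hand": 20},
  {"x": 2.7, "y": -1.65, "z": 0, "ax": -1.05, "ay": -0.6, "az": -3.9, "hand": 20},
  {"x": 3.6, "y": -2.2, "z": 0, "ax": -1.4, "ay": -0.8, "az": -5.2, "hand": 20},
  {"x": 4.5, "y": -2.75, "z": 0, "ax": -1.75, "ay": -1.1, "az": -6.5, "hand": 20},
  {"x": 5.4, "y": -3.3, "z": 0, "ax": -2.1, "ay": -1.3, "az": -7.8, "hand": 20},
  {"x": 6.3, "y": -3.85, "z": 0, "ax": -2.45, "ay": -1.5, "az": -9.1, "hand": 20},
  {"x": 7.2, "y": -4.4, "z": 0, "ax": -2.8, "ay": -1.8, "az": -10.4, "hand": 20},
])

```text
clock: 0.9
eef_pos: [444.9, -302.9, 231.4]
tcp_rot: [2.993, 0.299, 1.365]
contact_force: [0.9, -0.2, 0.2]
opening: 0.233
grasp_force: 0.0
```

```bash
python3 -c "
from h import *
move(-100,76,230,tool(0,np.radians(30)))"
```

```text
now jig [ -75.3 -165.3] [ 444.9 -302.9  231.4] F [ 0.9 -0.2  0.2] q [-0.44  0.11  1.99 -0.34  0.84 -0.06] t 0.9
shift [ 4.    2.62 -0.82] turn [-2.25 -1.36 -8.3 ]
```

Emit:
drive_tool([
  {"x": 0.55, "y": 0.37, "z": -0.12, "ax": -0.32, "ay": -0.2, "az": -1.2},
  {"x": 1.1, "y": 0.75, "z": -0.24, "ax": -0.64, "ay": -0.4, "az": -2.4},
  {"x": 1.7, "y": 1.12, "z": -0.35, "ax": -0.96, "ay": -0.6, "az": -3.6},
  {"x": 2.3, "y": 1.5, "z": -0.47, "ax": -1.3, "ay": -0.8, "az": -4.8},
  {"x": 2.9, "y": 1.9, "z": -0.6, "ax": -1.6, "ay": -1.0, "az": -6.0},
  {"x": 3.5, "y": 2.3, "z": -0.72, "ax": -1.95, "ay": -1.2, "az": -7.2},
  {"x": 4.0, "y": 2.62, "z": -0.82, "ax": -2.25, "ay": -1.36, "az": -8.3},
  {"x": 4.0, "y": 2.62, "z": -0.82, "ax": -2.25, "ay": -1.36, "az": -8.3},
])

```text
invalid input
```

```bash
python3 -c "
from h import *
move(-105,76,22,tool(0,np.radians(30)))
for n in ('scene','top'):
    f=imaging.grab_frame(n); cv2.imwrite(f'pics/{n}1.png',f[:,:,::-1])
a=cv2.imread('pics/scene1.png')[60:340,120:480]; b=cv2.imread('pics/top1.png')[80:260,200:400]
b=cv2.resize(b,(420,378)); a=cv2.resize(a,(380,296)); o=np.zeros((378,800,3),np.uint8); o[:296,:380]=a; o[:,380:]=b
cv2.imwrite('pics/m1.png',o)"
```

```text
now jig [ -75.3 -165.3] [ 444.9 -302.9  231.4] F [ 0.9 -0.2  0.2] q [-0.44  0.11  1.99 -0.34  0.84 -0.06] t 0.9
shift [5.28 1.95 3.08] turn [-2.25 -1.36 -8.3 ]
```

View pics/m1.png

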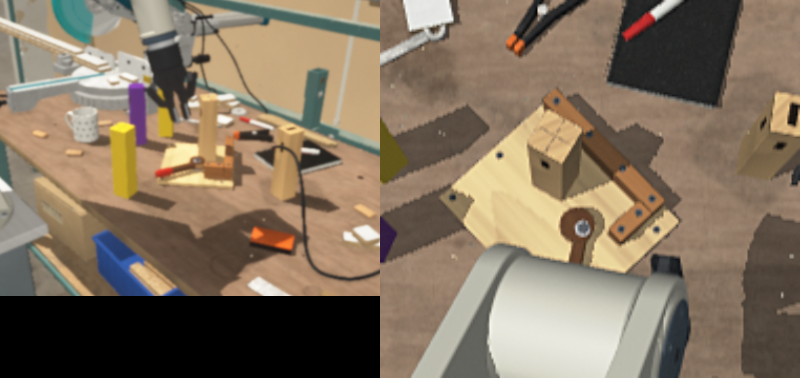

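The move was refused because `hand` is needed in every row. The picture shows the leg untouched and the purple and yellow posts left of the board. Repeating the move with `hand`.

Emit:
drive_tool([
  {"x": 0.55, "y": 0.37, "z": -0.12, "ax": -0.32, "ay": -0.2, "az": -1.2, "hand": 20},
  {"x": 1.1, "y": 0.75, "z": -0.24, "ax": -0.64, "ay": -0.4, "az": -2.4, "hand": 20},
  {"x": 1.7, "y": 1.12, "z": -0.35, "ax": -0.96, "ay": -0.6, "az": -3.6, "hand": 20},
  {"x": 2.3, "y": 1.5, "z": -0.47, "ax": -1.3, "ay": -0.8, "az": -4.8, "hand": 20},
  {"x": 2.9, "y": 1.9, "z": -0.6, "ax": -1.6, "ay": -1.0, "az": -6.0, "hand": 20},
  {"x": 3.5, "y": 2.3, "z": -0.72, "ax": -1.95, "ay": -1.2, "az": -7.2, "hand": 20},
  {"x": 4.0, "y": 2.62, "z": -0.82, "ax": -2.25, "ay": -1.36, "az": -8.3, "hand": 20},
  {"x": 4.0, "y": 2.62, "z": -0.82, "ax": -2.25, "ay": -1.36, "az": -8.3, "hand": 20},
])

```text
clock: 1.8
eef_pos: [609.7, -124.7, 229.5]
tcp_rot: [3.141, 0.522, 2.3]
contact_force: [0.2, -0.9, -0.1]
opening: 0.236
grasp_force: 0.0
```

```bash
python3 -c "
from h import *
move(-105,76,22,tool(0,np.radians(30)))
for n in ('scene','top'):
    f=imaging.grab_frame(n); cv2.imwrite(f'pics/{n}1.png',f[:,:,::-1])
a=cv2.imread('pics/scene1.png')[60:340,120:480]; b=cv2.imread('pics/top1.png')[80:260,200:400]
b=cv2.resize(b,(420,378)); a=cv2.resize(a,(380,296)); o=np.zeros((378,800,3),np.uint8); o[:296,:380]=a; o[:,380:]=b
cv2.imwrite('pics/m2.png',o)"
```

```text
now jig [-98.   76.3] [ 609.7 -124.7  229.5] F [ 0.2 -0.9 -0.1] q [ 0.    0.21  1.95 -0.61  0.71 -0.31] t 1.8
shift [ 2.19 -0.01  3.53] turn [ 0.   -0.02 -0.01]
```

View pics/m2.png

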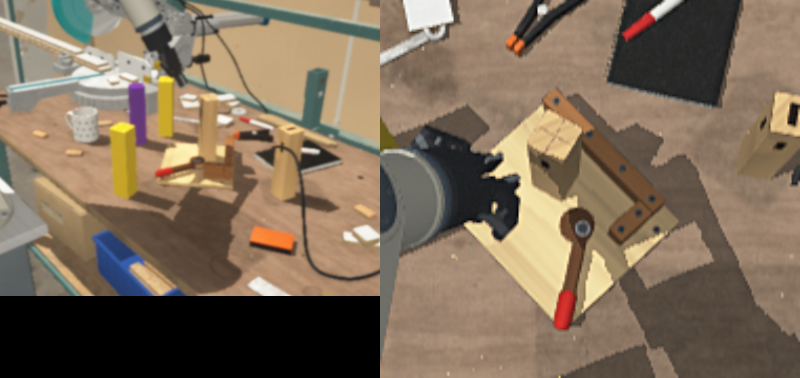

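The tool hangs left of the leg at about 230 mm, leaning as planned. Next I lower it to TCP z 24, staying clear of the leg's corner.

Emit:
drive_tool([
  {"x": 0.45, "y": -0.12, "z": 0.9, "ax": 0, "ay": 0, "az": 0, "hand": 20},
  {"x": 0.9, "y": -0.12, "z": 1.8, "ax": 0, "ay": 0, "az": 0, "hand": 20},
  {"x": 1.35, "y": -0.12, "z": 2.7, "ax": 0, "ay": 0, "az": 0, "hand": 20},
  {"x": 1.7, "y": -0.12, "z": 3.4, "ax": 0, "ay": 0, "az": 0, "hand": 20},
  {"x": 1.83, "y": -0.12, "z": 3.68, "ax": 0, "ay": 0, "az": 0, "hand": 20},
  {"x": 1.83, "y": -0.12, "z": 3.68, "ax": 0, "ay": 0, "az": 0, "hand": 20},
])

```text
clock: 2.5
eef_pos: [609.7, -141.0, 22.0]
tcp_rot: [-3.139, 0.519, 2.294]
contact_force: [-0.5, 0.7, 0.8]
opening: 0.229
grasp_force: 0.0
```

```bash
python3 -c "
from h import *
move(-33,70,21,tool(0,np.radians(30)))
f=imaging.grab_frame('top'); cv2.imwrite('pics/top2.png',f[:,:,::-1]); crop('top',f,180,100,180,140,4.2,'pics/c2.png')"
```

```text
now jig [-85.8  65.4] [ 609.7 -141.    22. ] F [-0.5  0.7  0.8] q [-0.03  0.56  2.06 -1.19  0.4   0.34] t 2.5
shift [-0.91  0.1   0.54] turn [-0.07 -0.05 -0.06]
```

View pics/c2.png

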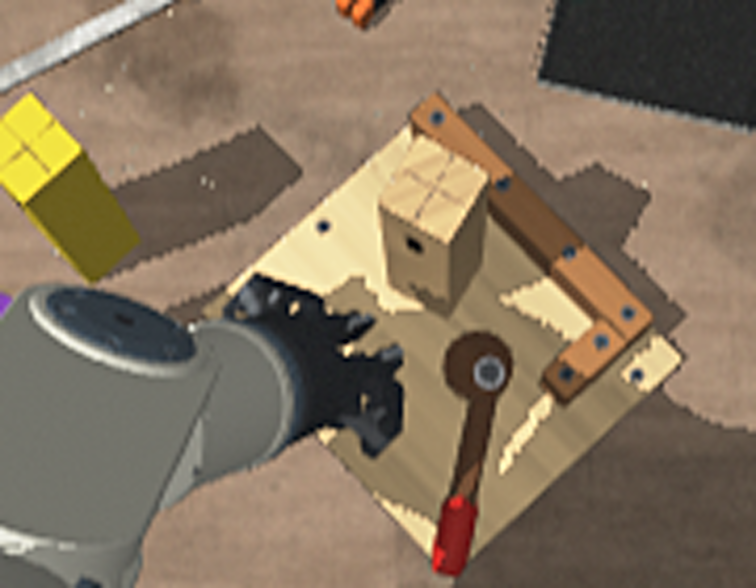

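The tool is down, with its fingertips about 20 mm short of the leg's left corner and nothing else near. I start the slow push toward the fence, shifting +y first.

Emit:
drive_tool([
  {"x": -0.05, "y": 0.16, "z": 0.03, "ax": 0, "ay": 0, "az": 0, "hand": 20},
  {"x": -0.15, "y": 0.16, "z": 0.09, "ax": 0, "ay": 0, "az": 0, "hand": 20},
  {"x": -0.24, "y": 0.16, "z": 0.14, "ax": 0, "ay": 0, "az": 0, "hand": 20},
  {"x": -0.33, "y": 0.16, "z": 0.19, "ax": 0, "ay": 0, "az": 0, "hand": 20},
  {"x": -0.42, "y": 0.16, "z": 0.24, "ax": 0, "ay": 0, "az": 0, "hand": 20},
  {"x": -0.5, "y": 0.16, "z": 0.29, "ax": 0, "ay": 0, "az": 0, "hand": 20},
  {"x": -0.58, "y": 0.16, "z": 0.34, "ax": 0, "ay": 0, "az": 0, "hand": 20},
  {"x": -0.65, "y": 0.16, "z": 0.38, "ax": 0, "ay": 0, "az": 0, "hand": 20},
])

```text
clock: 3.35
eef_pos: [643.5, -162.4, 24.6]
tcp_rot: [3.14, 0.522, 2.295]
contact_force: [-1.2, 3.0, 1.9]
opening: 0.237
grasp_force: 1.6
```

```bash
cat >> h.py <<'E'
def legtop(name):
    f=imaging.grab_frame('top'); cv2.imwrite(name,f[:,:,::-1]); crop('top',f,215,90,150,115,5.2,name.replace('.png','c.png'))
E
python3 -c "
from h import *
move(-33,74,22,tool(0,np.radians(30)))
legtop('pics/t3.png')"
```

```text
now jig [-47.4  76.3] [ 643.5 -162.4   24.6] F [-1.2  3.   1.9] q [-0.07  0.58  1.99 -1.11  0.4   0.22] t 3.35
shift [-0.22 -0.05  0.19] turn [-0.02 -0.02 -0.05]
```

View pics/t3c.png

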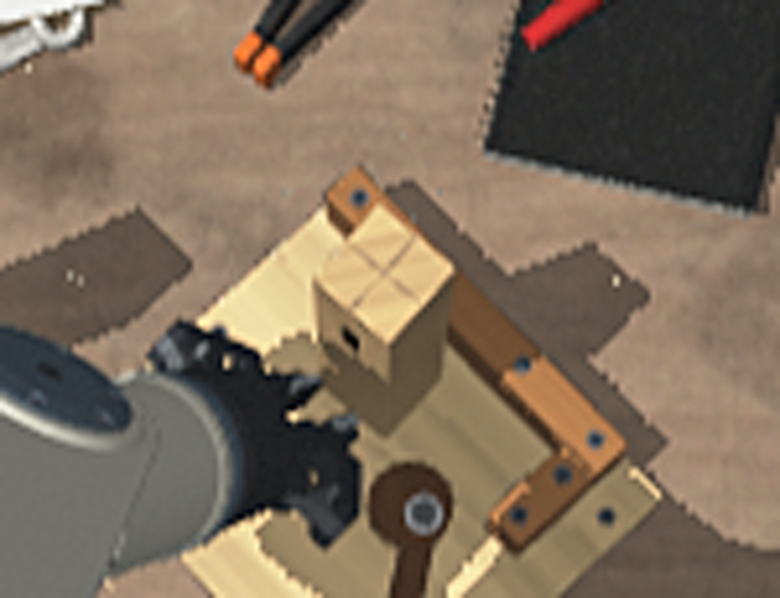

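The leg has turned square to the fence and stands upright (top corners at crop (380,207), (455,268), (390,340), (315,282)), with a small gap to the fence. I keep pushing.

Emit:
drive_tool([
  {"x": -0.02, "y": 0, "z": 0.06, "ax": 0, "ay": 0, "az": 0, "hand": 20},
  {"x": -0.06, "y": 0, "z": 0.09, "ax": 0, "ay": 0, "az": 0, "hand": 20},
  {"x": -0.1, "y": 0, "z": 0.11, "ax": 0, "ay": 0, "az": 0, "hand": 20},
  {"x": -0.14, "y": 0, "z": 0.13, "ax": 0, "ay": 0, "az": 0, "hand": 20},
  {"x": -0.18, "y": 0, "z": 0.15, "ax": 0, "ay": 0, "az": 0, "hand": 20},
  {"x": -0.21, "y": 0, "z": 0.17, "ax": 0, "ay": 0, "az": 0, "hand": 20},
])

```text
clock: 4.0
eef_pos: [651.9, -172.6, 22.3]
tcp_rot: [3.141, 0.522, 2.295]
contact_force: [-0.8, 1.8, -0.4]
opening: 0.233
grasp_force: 0.7
```

```bash
python3 -c "
from h import *
move(-33,74,22,tool(0,np.radians(30)))
k=lambda P:np.array([toJ(ray('top',np.array(p)/5.2+[214.6,89.6],202)) for p in P])
print(k([(380,207),(455,268),(390,340),(315,282)]).round(1),k([(380,207),(455,268),(390,340),(315,282)]).mean(0))
"
```

```text
now jig [-34.2  75.8] [ 651.9 -172.6   22.3] F [-0.8  1.8 -0.4] q [-0.09  0.59  1.97 -1.1   0.39  0.19] t 4.0
shift [-0.02 -0.04  0.02] turn [-0.02 -0.02 -0.06]
[[  2.1  92.3]
 [  7.4  50. ]
 [-35.1  45.4]
 [-41.5  86.4]] [-16.75450222  68.51059116]
```

Emit:
drive_tool([
  {"x": -0.03, "y": 0, "z": 0.02, "ax": 0, "ay": 0, "az": 0, "hand": 20},
  {"x": -0.06, "y": 0, "z": 0.035, "ax": 0, "ay": 0, "az": 0, "hand": 20},
  {"x": -0.085, "y": 0, "z": 0.05, "ax": 0, "ay": 0, "az": 0, "hand": 20},
])

```text
clock: 4.3
eef_pos: [655.2, -176.1, 22.3]
tcp_rot: [3.141, 0.522, 2.295]
contact_force: [-4.0, 3.1, -2.9]
opening: 0.235
grasp_force: 2.9
```

Emit:
drive_tool([
  {"x": -0.02, "y": 0, "z": 0.012, "ax": 0, "ay": 0, "az": 0, "hand": 20},
  {"x": -0.03, "y": 0, "z": 0.017, "ax": 0, "ay": 0, "az": 0, "hand": 20},
])

```text
clock: 4.5
eef_pos: [655.2, -176.5, 21.8]
tcp_rot: [3.141, 0.52, 2.295]
contact_force: [-10.0, 11.3, 7.1]
opening: 0.233
grasp_force: 7.7
```

```bash
python3 -c "
from h import *
move(-33,74,22,tool(0,np.radians(30)))
legtop('pics/t4.png')"
```

```text
now jig [-29.   75.6] [ 655.2 -176.5   21.8] F [-10.   11.3   7.1] q [-0.09  0.6   1.96 -1.09  0.39  0.17] t 4.5
shift [ 0.07 -0.03 -0.04] turn [-0.02 -0.03 -0.05]
```

View pics/t4c.png

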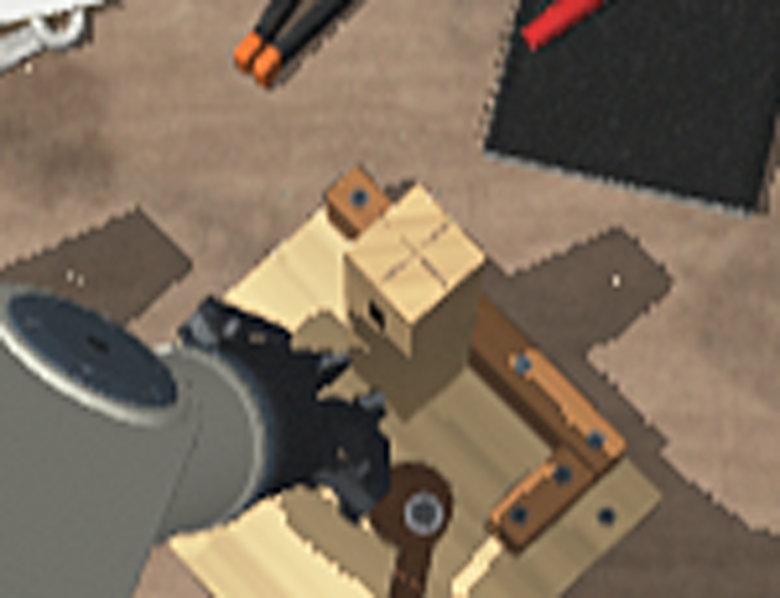

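The leg stands flat against the fence, upright, with y about 68 mm still to go. I back off, rise, and go round to the +y side.

Emit:
drive_tool([
  {"x": 0.26, "y": 0, "z": -0.15, "ax": 0, "ay": 0, "az": 0, "hand": 20},
  {"x": 0.35, "y": 0, "z": -0.9, "ax": 0, "ay": 0, "az": 0, "hand": 8},
  {"x": 0.35, "y": 0, "z": -1.8, "ax": 0, "ay": 0, "az": 0, "hand": 8},
  {"x": 0.35, "y": 0, "z": -2.7, "ax": 0, "ay": 0, "az": 0, "hand": 8},
  {"x": 0.2, "y": 0, "z": -3.6, "ax": 0, "ay": 0, "az": 0, "hand": 8},
  {"x": 0.0, "y": 0, "z": -4.5, "ax": 0, "ay": 0, "az": 0, "hand": 8},
  {"x": -0.2, "y": 0, "z": -5.0, "ax": 0, "ay": 0, "az": 0, "hand": 8},
  {"x": -0.2, "y": 0, "z": -5.0, "ax": 0, "ay": 0, "az": 0, "hand": 8},
])

```text
clock: 5.35
eef_pos: [581.7, -90.0, 249.5]
tcp_rot: [3.133, 0.527, 2.292]
contact_force: [-0.1, -0.2, -0.2]
opening: 0.093
grasp_force: 0.0
```

```bash
python3 -c "
from h import *
k=lambda P:np.array([toJ(ray('top',np.array(p)/5.2+[214.6,89.6],202)) for p in P])
K=k([(418,185),(485,258),(412,357),(345,255)]);print(K.round(1),K.mean(0))
move(-3,130,260,tool(-np.pi/2,np.radians(30)))"
```

```text
[[ 21.   88.4]
 [ 20.1  44.5]
 [-33.2  33.4]
 [-23.7  86.6]] [-3.95674565 63.22020716]
now jig [-142.5   78.6] [581.7 -90.  249.5] F [-0.1 -0.2 -0.2] q [ 0.08  0.14  1.99 -0.61  0.77 -0.25] t 5.35
shift [-2.51  1.04  1.23] turn [ 7.55 -0.03 12.91]
```

Emit:
drive_tool([
  {"x": -0.2, "y": 0.1, "z": 0.0, "ax": 0.6, "ay": 0, "az": 1.1, "hand": 8},
  {"x": -0.5, "y": 0.2, "z": 0.1, "ax": 1.2, "ay": 0, "az": 2.15, "hand": 8},
  {"x": -0.8, "y": 0.3, "z": 0.3, "ax": 1.9, "ay": 0, "az": 3.2, "hand": 8},
  {"x": -1.1, "y": 0.45, "z": 0.5, "ax": 2.5, "ay": 0, "az": 4.3, "hand": 8},
  {"x": -1.4, "y": 0.6, "z": 0.7, "ax": 3.1, "ay": 0, "az": 5.4, "hand": 8},
  {"x": -1.7, "y": 0.7, "z": 0.8, "ax": 3.8, "ay": 0, "az": 6.5, "hand": 8},
  {"x": -2.0, "y": 0.8, "z": 1.0, "ax": 4.4, "ay": 0, "az": 7.5, "hand": 8},
  {"x": -2.2, "y": 0.9, "z": 1.1, "ax": 5.0, "ay": 0, "az": 8.6, "hand": 8},
])

```text
clock: 6.15
eef_pos: [695.1, -153.6, 249.6]
tcp_rot: [-3.136, 0.525, 1.251]
contact_force: [1.0, -0.3, -0.2]
opening: 0.095
grasp_force: 0.0
```

```bash
python3 -c "
from h import *
move(-3,130,240,tool(-np.pi/2,np.radians(30)))"
```

```text
now jig [-19.5 120.6] [ 695.1 -153.6  249.6] F [ 1.  -0.3 -0.2] q [ 0.01  0.57  1.35 -0.5   1.43  0.46] t 6.15
shift [0.09 0.38 0.17] turn [2.44 0.02 4.3 ]
```

Emit:
drive_tool([
  {"x": 0.03, "y": 0.1, "z": 0.05, "ax": 0.6, "ay": 0, "az": 1.1, "hand": 8},
  {"x": 0.05, "y": 0.2, "z": 0.1, "ax": 1.2, "ay": 0, "az": 2.15, "hand": 8},
  {"x": 0.09, "y": 0.38, "z": 0.17, "ax": 1.9, "ay": 0, "az": 3.3, "hand": 8},
  {"x": 0.09, "y": 0.38, "z": 0.17, "ax": 2.44, "ay": 0.02, "az": 4.3, "hand": 8},
  {"x": 0.09, "y": 0.38, "z": 0.17, "ax": 2.44, "ay": 0.02, "az": 4.3, "hand": 8},
])

```text
clock: 6.65
eef_pos: [712.6, -160.7, 239.2]
tcp_rot: [-3.141, 0.524, 0.733]
contact_force: [-0.9, -1.0, -0.1]
opening: 0.094
grasp_force: 0.0
```

```bash
python3 -c "
from h import *
move(-3,128,22,tool(-np.pi/2,np.radians(30)))"
```

```text
now jig [ -2.5 128.9] [ 712.6 -160.7  239.2] F [-0.9 -1.  -0.1] q [-0.06  0.73  1.1  -0.37  1.69  0.81] t 6.65
shift [ 2.16 -0.01  3.77] turn [0.   0.   0.02]
```

Emit:
drive_tool([
  {"x": 0.45, "y": 0, "z": 0.8, "ax": 0, "ay": 0, "az": 0, "hand": 8},
  {"x": 0.9, "y": 0, "z": 1.6, "ax": 0, "ay": 0, "az": 0, "hand": 8},
  {"x": 1.35, "y": 0, "z": 2.4, "ax": 0, "ay": 0, "az": 0, "hand": 8},
  {"x": 1.75, "y": 0, "z": 3.1, "ax": 0, "ay": 0, "az": 0, "hand": 8},
  {"x": 2.05, "y": 0, "z": 3.6, "ax": 0, "ay": 0, "az": 0, "hand": 8},
  {"x": 2.16, "y": 0, "z": 3.77, "ax": 0, "ay": 0, "az": 0, "hand": 8},
  {"x": 2.16, "y": 0, "z": 3.77, "ax": 0, "ay": 0, "az": 0, "hand": 8},
])

```text
clock: 7.35
eef_pos: [711.0, -158.9, 22.9]
tcp_rot: [-3.139, 0.524, 0.74]
contact_force: [-0.8, -0.3, 0.2]
opening: 0.09
grasp_force: 0.0
```

```bash
python3 -c "
from h import *
move(-3,40,22,tool(-np.pi/2,np.radians(30)))
legtop('pics/t5.png')"
```

```text
now jig [ -4.9 128.9] [ 711.  -158.9   22.9] F [-0.8 -0.3  0.2] q [-0.05  0.93  1.21 -0.37  1.4   0.91] t 7.35
shift [-1.53  0.02  0.91] turn [0.02 0.01 0.08]
```

View pics/t5c.png

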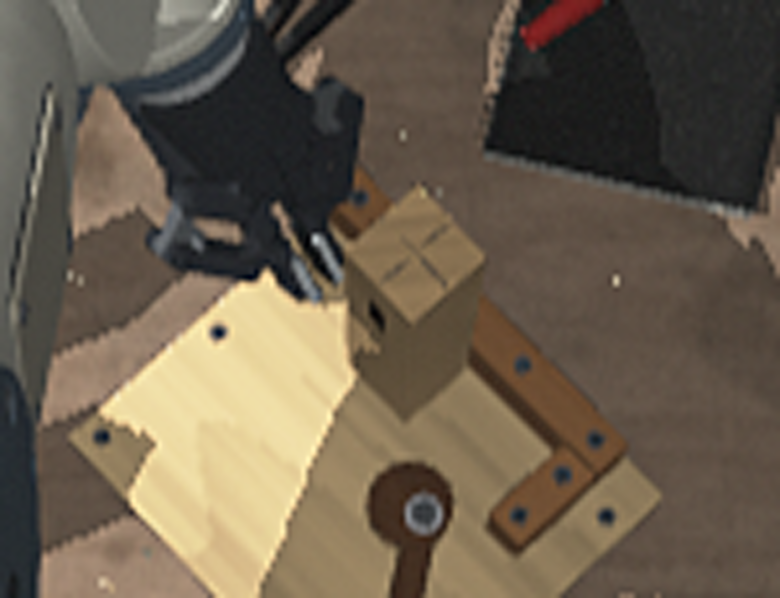

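The leg still stands flat on the fence, and the two closed fingertips ((315,275) and (330,255)) sit behind its +y face. I push along the fence with a slight bias towards it.

Emit:
drive_tool([
  {"x": -0.15, "y": 0.0, "z": 0.09, "ax": 0, "ay": 0, "az": 0, "hand": 8},
  {"x": -0.3, "y": 0.0, "z": 0.175, "ax": 0, "ay": 0, "az": 0, "hand": 8},
  {"x": -0.45, "y": 0.0, "z": 0.26, "ax": 0, "ay": 0, "az": 0, "hand": 8},
  {"x": -0.57, "y": 0.0, "z": 0.33, "ax": 0, "ay": 0, "az": 0, "hand": 8},
  {"x": -0.67, "y": 0.01, "z": 0.39, "ax": 0, "ay": 0, "az": 0, "hand": 8},
  {"x": -0.77, "y": 0.02, "z": 0.45, "ax": 0, "ay": 0, "az": 0, "hand": 8},
  {"x": -0.87, "y": 0.03, "z": 0.5, "ax": 0, "ay": 0, "az": 0, "hand": 8},
  {"x": -0.97, "y": 0.04, "z": 0.56, "ax": 0, "ay": 0, "az": 0, "hand": 8},
])

```text
clock: 8.2
eef_pos: [673.0, -196.3, 25.2]
tcp_rot: [-3.141, 0.518, 0.736]
contact_force: [2.1, 12.1, 3.7]
opening: 0.093
grasp_force: 4.8
```

```bash
python3 -c "
from h import *
move(-3,31,22,tool(-np.pi/2,np.radians(30)))
f=imaging.grab_frame('top'); cv2.imwrite('pics/t6.png',f[:,:,::-1])"
```

```text
now jig [-2.5 75.6] [ 673.  -196.3   25.2] F [ 2.1 12.1  3.7] q [-0.1   0.87  1.32 -0.39  1.33  0.9 ] t 8.2
shift [-0.74 -0.02  0.5 ] turn [ 0.02 -0.05  0.04]
```

The sideways force is higher than I want, so I'll check the view before going on.

```bash
python3 -c "
from h import *
f=cv2.imread('pics/t6.png')[:,:,::-1]; crop('t',f,215,90,150,115,5.2,'pics/t6c.png')"
```

View pics/t6c.png

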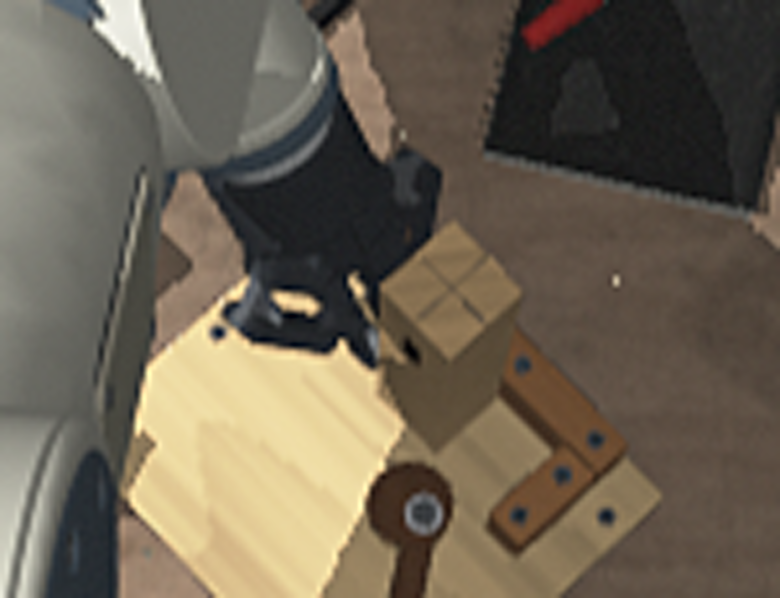

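The leg is square against the fence and has moved about 20 mm along it (top centre now near crop (452,292)). That was my last picture, so from here I use forces and numbers. I continue without the bias.

Emit:
drive_tool([
  {"x": -0.06, "y": -0.04, "z": 0.08, "ax": 0, "ay": 0, "az": 0, "hand": 8},
  {"x": -0.14, "y": -0.04, "z": 0.13, "ax": 0, "ay": 0, "az": 0, "hand": 8},
  {"x": -0.22, "y": -0.04, "z": 0.18, "ax": 0, "ay": 0, "az": 0, "hand": 8},
  {"x": -0.3, "y": -0.04, "z": 0.23, "ax": 0, "ay": 0, "az": 0, "hand": 8},
  {"x": -0.38, "y": -0.04, "z": 0.27, "ax": 0, "ay": 0, "az": 0, "hand": 8},
  {"x": -0.45, "y": -0.04, "z": 0.31, "ax": 0, "ay": 0, "az": 0, "hand": 8},
  {"x": -0.51, "y": -0.04, "z": 0.35, "ax": 0, "ay": 0, "az": 0, "hand": 8},
])

```text
clock: 8.95
eef_pos: [647.6, -217.8, 21.9]
tcp_rot: [3.142, 0.522, 0.736]
contact_force: [3.2, 3.4, 3.8]
opening: 0.095
grasp_force: 2.3
```

```bash
cat >> h.py <<'E'
def st(x,y,z=22,R=None):
    move(x,y,z,tool(-np.pi/2,np.radians(30)) if R is None else R)
    F=monitor.sense()['contact_force']; c,s=np.cos(TH),np.sin(TH); print('Fjig',(c*F[0]+s*F[1]).round(1),(-s*F[0]+c*F[1]).round(1))
E
python3 -c "
from h import *
st(-3,31)"
```

```text
now jig [-3.4 42.4] [ 647.6 -217.8   21.9] F [3.2 3.4 3.8] q [-0.13  0.85  1.38 -0.41  1.29  0.89] t 8.95
shift [-0.2   0.01  0.11] turn [ 0.03 -0.02  0.04]
Fjig -0.4 4.7
```

Nice and free. On to the end stop, slower.

Emit:
drive_tool([
  {"x": -0.05, "y": 0.0, "z": 0.03, "ax": 0, "ay": 0, "az": 0, "hand": 8},
  {"x": -0.1, "y": 0.01, "z": 0.06, "ax": 0, "ay": 0, "az": 0, "hand": 8},
  {"x": -0.14, "y": 0.01, "z": 0.08, "ax": 0, "ay": 0, "az": 0, "hand": 8},
  {"x": -0.17, "y": 0.02, "z": 0.1, "ax": 0, "ay": 0, "az": 0, "hand": 8},
])

```text
clock: 9.35
eef_pos: [640.8, -224.9, 21.6]
tcp_rot: [-3.141, 0.522, 0.736]
contact_force: [2.3, 3.0, 3.3]
opening: 0.09
grasp_force: 2.1
```

```bash
python3 -c "
from h import *
st(-3,31)"
```

```text
now jig [-2.6 32.6] [ 640.8 -224.9   21.6] F [2.3 3.  3.3] q [-0.14  0.84  1.4  -0.41  1.28  0.89] t 9.35
shift [-0.03 -0.01  0.01] turn [ 0.02 -0.01  0.05]
Fjig -0.7 3.8
```

Emit:
drive_tool([
  {"x": -0.03, "y": 0.0, "z": 0.02, "ax": 0, "ay": 0, "az": 0, "hand": 8},
  {"x": -0.055, "y": 0.0, "z": 0.03, "ax": 0, "ay": 0, "az": 0, "hand": 8},
  {"x": -0.075, "y": 0.0, "z": 0.045, "ax": 0, "ay": 0, "az": 0, "hand": 8},
])

```text
clock: 9.65
eef_pos: [640.3, -225.6, 21.7]
tcp_rot: [3.14, 0.516, 0.736]
contact_force: [12.1, 17.6, 6.0]
opening: 0.094
grasp_force: 10.0
```

```bash
python3 -c "
from h import *
st(-3,31)"
```

```text
now jig [-2.4 31.8] [ 640.3 -225.6   21.7] F [12.1 17.6  6. ] q [-0.15  0.84  1.4  -0.41  1.27  0.89] t 9.65
shift [-0.02 -0.01  0.  ] turn [ 0.04 -0.07  0.04]
Fjig -5.0 20.7
```

The leg is home against the end stop, with a firm 21 N on the pusher. I ease off, back away and rise.

Emit:
drive_tool([
  {"x": 0.02, "y": 0, "z": -0.01, "ax": 0, "ay": 0, "az": 0, "hand": 8},
  {"x": 0.1, "y": 0, "z": -0.06, "ax": 0, "ay": 0, "az": 0, "hand": 8},
  {"x": 0.5, "y": -0.05, "z": -0.35, "ax": 0, "ay": 0, "az": 0, "hand": 8},
  {"x": 0.6, "y": -0.1, "z": -1.2, "ax": 0, "ay": 0, "az": 0, "hand": 0},
  {"x": 0.5, "y": -0.1, "z": -2.1, "ax": 0, "ay": 0, "az": 0, "hand": 0},
  {"x": 0.3, "y": -0.1, "z": -3.0, "ax": 0, "ay": 0, "az": 0, "hand": 0},
  {"x": 0.1, "y": -0.1, "z": -3.9, "ax": 0, "ay": 0, "az": 0, "hand": 0},
  {"x": 0.0, "y": -0.1, "z": -4.8, "ax": 0, "ay": 0, "az": 0, "hand": 0},
])

```text
clock: 10.45
eef_pos: [722.5, -144.2, 231.1]
tcp_rot: [-3.14, 0.524, 0.736]
contact_force: [1.4, -1.0, 0.5]
opening: 0.001
grasp_force: 0.0
```

```bash
python3 -c "
from h import *
f=imaging.grab_frame('top'); cv2.imwrite('pics/t7.png',f[:,:,::-1])
# compare leg top location against t6 by template shift of the top patch
a=cv2.imread('pics/t6.png'); b=f[:,:,::-1].copy()
k=np.array([452,292])/5.2+[214.6,89.6]; u,v=k.round().astype(int)
T=a[v-14:v+15,u-13:u+14]; m=cv2.matchTemplate(b[100:240,240:360],T,cv2.TM_CCOEFF_NORMED); _,s,_,l=cv2.minMaxLoc(m)
p=np.array(l)+[240+13,100+14]; print('t6',toJ(ray('top',k,202)),'now',p,s,toJ(ray('top',p,202)),'home px',proj('top',np.r_[J(0,0),202]), 'home +1.5x', proj('top',np.r_[J(1.5,0),202]))
f2=imaging.camera_info('top')
st(-112,-91,260,tool(-np.pi/2,0))
g=ray('top',(280,272),190);print('yellow',g,toJ(g))"
```

```text
t6 [-0.83836954 42.99846937] now [270 150] 0.5919755697250366 [-59.69935881  83.66373522] home px [314.86936846 159.19745825] home +1.5x [315.35904111 158.75686343]
now jig [ -6.9 151.6] [ 726.6 -142.3  238.8] F [-0.9  1.2  6. ] q [-0.03  0.75  1.07 -0.36  1.7   0.82] t 10.5
shift [-4.42 -2.13  2.01] turn [0.07 4.94 0.04]
Fjig -1.5 0.1
yellow [ 369.76896781 -168.18088642  190.        ] [-225.7687647  -131.39015442]
```

Emit:
drive_tool([
  {"x": -0.5, "y": -0.3, "z": 0.0, "ax": 0, "ay": 0.6, "az": 0, "hand": 0},
  {"x": -1.1, "y": -0.6, "z": 0.25, "ax": 0, "ay": 1.3, "az": 0, "hand": 0},
  {"x": -1.7, "y": -0.9, "z": 0.5, "ax": 0, "ay": 2.0, "az": 0, "hand": 0},
  {"x": -2.3, "y": -1.2, "z": 0.8, "ax": 0, "ay": 2.7, "az": 0, "hand": 0},
  {"x": -2.9, "y": -1.5, "z": 1.15, "ax": 0, "ay": 3.4, "az": 0, "hand": 0},
  {"x": -3.5, "y": -1.8, "z": 1.5, "ax": 0, "ay": 4.1, "az": 0, "hand": 0},
  {"x": -4.1, "y": -2.0, "z": 1.8, "ax": 0, "ay": 4.7, "az": 0, "hand": 0},
  {"x": -4.42, "y": -2.13, "z": 2.0, "ax": 0.07, "ay": 4.94, "az": 0.04, "hand": 0},
])

```text
clock: 11.3
eef_pos: [468.9, -227.8, 252.9]
tcp_rot: [-3.134, 0.004, 0.728]
contact_force: [0.0, -0.1, 0.0]
opening: -0.004
grasp_force: 0.0
```

```bash
python3 -c "
from h import *
f=imaging.grab_frame('top'); cv2.imwrite('pics/t8.png',f[:,:,::-1])
h=cv2.cvtColor(f,cv2.COLOR_RGB2HSV)
# pencil cross / top patch brightness around home
for v in range(140,184,3): print(v,[int(x) for x in h[v,292:340:3,2]],[int(x) for x in h[v,292:340:6,1]])
st(-112,-91,21,tool(-np.pi/2,0))"
```

```text
140 [147, 129, 115, 99, 88, 86, 123, 152, 153, 152, 152, 155, 149, 154, 153, 157] [45, 16, 72, 75, 73, 74, 77, 75]
143 [155, 148, 141, 132, 112, 89, 86, 158, 160, 157, 154, 157, 155, 150, 151, 154] [16, 16, 16, 71, 73, 76, 74, 74]
146 [170, 166, 161, 152, 98, 111, 93, 80, 114, 149, 151, 156, 147, 145, 147, 144] [20, 17, 18, 69, 69, 69, 75, 78]
149 [182, 179, 176, 136, 92, 132, 121, 151, 224, 135, 147, 153, 148, 145, 145, 146] [20, 19, 17, 17, 107, 69, 74, 74]
152 [190, 188, 177, 95, 147, 153, 146, 136, 118, 118, 130, 144, 142, 143, 146, 147] [19, 17, 17, 19, 15, 71, 75, 73]
155 [190, 193, 143, 125, 175, 167, 160, 153, 146, 138, 125, 109, 135, 152, 149, 123] [19, 20, 19, 19, 19, 16, 70, 74]
158 [190, 180, 96, 185, 186, 180, 175, 169, 163, 155, 149, 138, 128, 108, 84, 88] [19, 19, 19, 19, 19, 17, 18, 39]
161 [192, 136, 154, 200, 195, 192, 186, 181, 177, 170, 165, 157, 149, 141, 130, 116] [19, 20, 18, 19, 19, 19, 17, 20]
164 [175, 85, 202, 207, 203, 201, 197, 191, 188, 183, 177, 172, 165, 160, 152, 143] [19, 19, 18, 19, 19, 19, 17, 20]
167 [128, 167, 217, 213, 210, 207, 203, 200, 196, 193, 188, 183, 179, 174, 167, 160] [18, 18, 18, 19, 18, 19, 20, 18]
170 [77, 221, 218, 216, 213, 213, 209, 206, 204, 201, 197, 192, 189, 183, 179, 175] [17, 16, 19, 20, 20, 19, 19, 19]
173 [92, 227, 221, 219, 217, 216, 215, 213, 210, 207, 204, 201, 198, 195, 190, 185] [17, 14, 16, 18, 19, 19, 19, 19]
176 [111, 226, 224, 223, 222, 219, 218, 217, 214, 212, 211, 209, 204, 201, 197, 194] [21, 13, 14, 16, 18, 19, 19, 18]
179 [180, 228, 227, 225, 223, 223, 221, 220, 218, 217, 214, 213, 211, 207, 205, 202] [20, 12, 11, 14, 15, 18, 19, 20]
182 [215, 229, 228, 227, 227, 225, 224, 223, 221, 220, 218, 217, 215, 214, 211, 210] [19, 11, 11, 11, 14, 16, 17, 19]
now jig [-115.9  -99.2] [ 467.1 -228.5  252.6] F [-2.3 -0.  -1.2] q [-0.46  0.17  1.83 -0.    1.15  0.39] t 11.35
shift [0.19 0.12 4.63] turn [-0.09  0.05 -0.03]
Fjig -1.5 -1.7
```

The arm hides the leg here, but the previous frame (t7) should show it.

```bash
python3 -c "
from h import *
f=cv2.imread('pics/t7.png'); h=cv2.cvtColor(f,cv2.COLOR_BGR2HSV)
for v in range(128,196,4): print(v,[int(x) for x in h[v,288:346:3,2]])
g=cv2.imread('pics/t4.png'); h4=cv2.cvtColor(g,cv2.COLOR_BGR2HSV); u,v=(np.array([415,275])/5.2+[215,90]).astype(int); print(h4[v,u],h4[v+6,u-8])
print([proj('top',np.r_[J(x,y),202]).round(1).tolist() for x,y in((22,22),(22,-22),(-22,-22),(-22,22))])
"
```

```text
128 [175, 94, 98, 90, 162, 159, 151, 157, 160, 157, 167, 165, 94, 97, 98, 96, 90, 97, 95, 92]
132 [166, 167, 114, 95, 91, 168, 156, 161, 161, 159, 151, 157, 169, 93, 91, 92, 89, 95, 89, 86]
136 [169, 164, 170, 141, 94, 97, 131, 152, 151, 153, 155, 158, 167, 93, 92, 93, 92, 91, 93, 91]
140 [95, 176, 165, 171, 175, 87, 93, 83, 160, 159, 158, 159, 165, 93, 97, 97, 99, 98, 93, 89]
144 [240, 93, 161, 157, 100, 168, 86, 92, 86, 162, 160, 161, 168, 91, 94, 194, 95, 92, 95, 92]
148 [221, 235, 114, 134, 174, 170, 172, 133, 114, 145, 149, 155, 155, 89, 92, 89, 91, 90, 90, 88]
152 [221, 221, 230, 168, 90, 178, 176, 156, 138, 132, 127, 100, 151, 130, 90, 90, 94, 90, 93, 87]
156 [226, 223, 220, 227, 235, 98, 133, 136, 135, 137, 91, 133, 120, 154, 95, 95, 95, 93, 92, 93]
160 [216, 226, 224, 222, 232, 134, 131, 133, 135, 122, 136, 132, 131, 141, 96, 94, 94, 96, 94, 94]
164 [227, 221, 220, 226, 122, 82, 122, 109, 129, 127, 131, 135, 119, 98, 97, 98, 93, 97, 96, 96]
168 [223, 227, 226, 215, 136, 86, 73, 101, 144, 142, 145, 84, 87, 105, 99, 96, 97, 100, 95, 95]
172 [232, 221, 226, 230, 127, 139, 67, 91, 83, 117, 87, 89, 105, 109, 102, 93, 94, 93, 92, 91]
176 [221, 237, 221, 234, 117, 120, 119, 85, 89, 90, 90, 89, 90, 111, 97, 107, 90, 93, 94, 95]
180 [220, 47, 55, 50, 136, 89, 90, 91, 90, 92, 101, 88, 69, 112, 87, 133, 138, 87, 92, 97]
184 [58, 67, 58, 67, 56, 141, 91, 93, 83, 112, 109, 111, 112, 78, 141, 134, 138, 135, 98, 97]
188 [65, 65, 76, 63, 65, 148, 135, 88, 114, 50, 111, 101, 125, 142, 81, 125, 134, 121, 98, 97]
192 [61, 63, 73, 92, 106, 138, 142, 81, 86, 114, 64, 135, 128, 136, 145, 149, 86, 93, 93, 98]
[ 19 102 223] [19 99 49]
[[315.3, 145.8], [328.8, 159.8], [314.4, 172.8], [301.0, 158.6]]
```

In t7 the leg top's corners (about (313,147), (328,158), (315,172), (302,158)) match the predicted home ones to within a pixel, so the leg is home. Now I lower the shut fingers behind the lever handle.

Emit:
drive_tool([
  {"x": 0.1, "y": 0.12, "z": 0.9, "ax": -0.09, "ay": 0.05, "az": 0, "hand": 0},
  {"x": 0.1, "y": 0.12, "z": 1.8, "ax": -0.09, "ay": 0.05, "az": 0, "hand": 0},
  {"x": 0.1, "y": 0.12, "z": 2.7, "ax": -0.09, "ay": 0.05, "az": 0, "hand": 0},
  {"x": 0.1, "y": 0.12, "z": 3.5, "ax": -0.09, "ay": 0.05, "az": 0, "hand": 0},
  {"x": 0.1, "y": 0.12, "z": 4.2, "ax": -0.09, "ay": 0.05, "az": 0, "hand": 0},
  {"x": 0.1, "y": 0.12, "z": 4.6, "ax": -0.09, "ay": 0.05, "az": 0, "hand": 0},
  {"x": 0.1, "y": 0.12, "z": 4.6, "ax": -0.09, "ay": 0.05, "az": 0, "hand": 0},
])

```text
clock: 12.05
eef_pos: [475.8, -226.6, 19.9]
tcp_rot: [-3.138, 0.003, 0.73]
contact_force: [0.1, -0.1, -0.2]
opening: 0.003
grasp_force: 0.0
```

```bash
cat >> h.py <<'E'
def arc(phis,off,r=100):
    s=monitor.sense(); Rc=Ro.from_euler('xyz',s['tcp_rot']).as_matrix()
    for p in phis:
        a=-2.269-p; q=np.array([-50.5,0])+r*np.array([np.cos(a),np.sin(a)])-off*np.array([np.sin(a),-np.cos(a)])
        print(round(p,2),(Rc.T@(np.r_[J(*q),22]-s['eef_pos'])/50).round(2))
E
python3 -c "
from h import *
st(-112,-91,22,tool(-np.pi/2,0))
arc(np.arange(.2,1.9,.1),26)"
```

```text
now jig [-111.5  -91.4] [ 475.8 -226.6   19.9] F [ 0.1 -0.1 -0.2] q [-0.45  0.51  1.98 -0.    0.66  0.4 ] t 12.05
shift [ 0.01 -0.01 -0.04] turn [-0.03  0.03 -0.  ]
Fjig 0.2 -0.0
0.2 [ 0.18 -0.02 -0.04]
0.3 [ 0.31 -0.18 -0.04]
0.4 [ 0.46 -0.32 -0.04]
0.5 [ 0.62 -0.45 -0.04]
0.6 [ 0.79 -0.57 -0.04]
0.7 [ 0.97 -0.66 -0.04]
0.8 [ 1.16 -0.74 -0.04]
0.9 [ 1.36 -0.79 -0.04]
1.0 [ 1.57 -0.83 -0.04]
1.1 [ 1.77 -0.85 -0.04]
1.2 [ 1.98 -0.84 -0.04]
1.3 [ 2.18 -0.82 -0.05]
1.4 [ 2.39 -0.77 -0.05]
1.5 [ 2.58 -0.71 -0.05]
1.6 [ 2.77 -0.62 -0.05]
1.7 [ 2.95 -0.52 -0.05]
1.8 [ 3.12 -0.4  -0.05]
```

Emit:
drive_tool([
  {"x": 0.18, "y": -0.02, "z": -0.04, "ax": 0, "ay": 0, "az": 0, "hand": 0},
  {"x": 0.31, "y": -0.18, "z": -0.04, "ax": 0, "ay": 0, "az": 0, "hand": 0},
  {"x": 0.46, "y": -0.32, "z": -0.04, "ax": 0, "ay": 0, "az": 0, "hand": 0},
  {"x": 0.62, "y": -0.45, "z": -0.04, "ax": 0, "ay": 0, "az": 0, "hand": 0},
  {"x": 0.79, "y": -0.57, "z": -0.04, "ax": 0, "ay": 0, "az": 0, "hand": 0},
  {"x": 0.97, "y": -0.66, "z": -0.04, "ax": 0, "ay": 0, "az": 0, "hand": 0},
  {"x": 1.16, "y": -0.74, "z": -0.04, "ax": 0, "ay": 0, "az": 0, "hand": 0},
])

```text
clock: 12.75
eef_pos: [497.6, -160.5, 25.3]
tcp_rot: [3.138, -0.0, 0.731]
contact_force: [0.0, -1.9, 0.1]
opening: -0.0
grasp_force: 0.6
```

```bash
cat >> h.py <<'E'
def lever():
    f=imaging.grab_frame('top'); h=cv2.cvtColor(f,cv2.COLOR_RGB2HSV)
    m=((h[...,0]<8)|(h[...,0]>172))&(h[...,1]>150)&(h[...,2]>60); m[:130]=0; m[:,:225]=0; m[:,345:]=0; m[250:]=0
    v,u=np.nonzero(m); print('red n',len(u))
    if len(u)>5:
        d=toJ(ray('top',(u.mean(),v.mean()),33))-[-50.5,0]; print('lever r',np.hypot(*d).round(),'angle',((-2.269-np.arctan2(d[1],d[0]))%(2*np.pi)).round(2))
E
python3 -c "
from h import *
st(-112,-91,22,tool(-np.pi/2,0)); lever()
arc(np.arange(.9,1.9,.1),26)"
```

```text
now jig [-146.2  -31.1] [ 497.6 -160.5   25.3] F [ 0.  -1.9  0.1] q [-0.31  0.49  2.   -0.    0.65  0.53] t 12.75
shift [-1.2   0.68  0.07] turn [ 0.03 -0.   -0.  ]
Fjig 1.4 -1.2
red n 0
0.9 [ 0.14 -0.1   0.06]
1.0 [ 0.34 -0.13  0.06]
1.1 [ 0.55 -0.15  0.06]
1.2 [ 0.75 -0.14  0.06]
1.3 [ 0.96 -0.12  0.06]
1.4 [ 1.16 -0.07  0.06]
1.5 [ 1.35 -0.01  0.06]
1.6 [1.54 0.08 0.07]
1.7 [1.72 0.18 0.07]
1.8 [1.89 0.3  0.07]
```

Emit:
drive_tool([
  {"x": 0.14, "y": -0.1, "z": 0.05, "ax": 0, "ay": 0, "az": 0, "hand": 0},
  {"x": 0.34, "y": -0.13, "z": 0.05, "ax": 0, "ay": 0, "az": 0, "hand": 0},
  {"x": 0.55, "y": -0.15, "z": 0.05, "ax": 0, "ay": 0, "az": 0, "hand": 0},
  {"x": 0.75, "y": -0.14, "z": 0.05, "ax": 0, "ay": 0, "az": 0, "hand": 0},
  {"x": 0.96, "y": -0.12, "z": 0.05, "ax": 0, "ay": 0, "az": 0, "hand": 0},
  {"x": 1.16, "y": -0.07, "z": 0.05, "ax": 0, "ay": 0, "az": 0, "hand": 0},
])

```text
clock: 13.4
eef_pos: [538.8, -119.7, 22.6]
tcp_rot: [3.138, -0.0, 0.731]
contact_force: [-1.1, -1.7, -0.6]
opening: -0.003
grasp_force: 0.9
```

```bash
python3 -c "
from h import *
st(-112,-91,22,tool(-np.pi/2,0)); lever()
arc(np.arange(1.4,2.1,.1),26)"
```

```text
now jig [-149.1   26.9] [ 538.8 -119.7   22.6] F [-1.1 -1.7 -0.6] q [-0.22  0.52  1.93 -0.    0.68  0.62] t 13.4
shift [-2.36  0.74  0.01] turn [ 0.03 -0.   -0.  ]
Fjig 0.5 -2.0
red n 0
1.4 [-0.01 -0.04  0.02]
1.5 [0.19 0.03 0.02]
1.6 [0.37 0.12 0.02]
1.7 [0.55 0.22 0.02]
1.8 [0.72 0.34 0.02]
1.9 [0.88 0.48 0.02]
2.0 [1.02 0.63 0.02]
2.1 [1.14 0.79 0.02]
```

Emit:
drive_tool([
  {"x": 0.1, "y": 0.0, "z": 0.02, "ax": 0, "ay": 0, "az": 0, "hand": 0},
  {"x": 0.19, "y": 0.03, "z": 0.02, "ax": 0, "ay": 0, "az": 0, "hand": 0},
  {"x": 0.28, "y": 0.07, "z": 0.02, "ax": 0, "ay": 0, "az": 0, "hand": 0},
  {"x": 0.37, "y": 0.12, "z": 0.02, "ax": 0, "ay": 0, "az": 0, "hand": 0},
  {"x": 0.46, "y": 0.17, "z": 0.02, "ax": 0, "ay": 0, "az": 0, "hand": 0},
])

```text
clock: 13.95
eef_pos: [557.7, -111.7, 20.9]
tcp_rot: [-3.141, 0.005, 0.73]
contact_force: [-14.3, -9.4, 5.1]
opening: -0.0
grasp_force: 8.0
```

```bash
python3 -c "
from h import *
st(-112,-91,22,tool(-np.pi/2,0))
arc(np.arange(1.6,2.1,.1),26)"
```

```text
now jig [-142.4   46.3] [ 557.7 -111.7   20.9] F [-14.3  -9.4   5.1] q [-0.2   0.55  1.89 -0.    0.7   0.65] t 13.95
shift [-2.75  0.61 -0.01] turn [-0.01  0.04 -0.  ]
Fjig -2.5 -16.9
1.6 [ 0.02 -0.   -0.02]
1.7 [ 0.19  0.1  -0.02]
1.8 [ 0.36  0.22 -0.02]
1.9 [ 0.52  0.36 -0.02]
2.0 [ 0.66  0.51 -0.03]
```

Emit:
drive_tool([
  {"x": 0.05, "y": 0.05, "z": 0, "ax": 0, "ay": 0, "az": 0, "hand": 0},
  {"x": 0.1, "y": 0.08, "z": 0, "ax": 0, "ay": 0, "az": 0, "hand": 0},
  {"x": 0.15, "y": 0.11, "z": 0, "ax": 0, "ay": 0, "az": 0, "hand": 0},
])

```text
clock: 14.25
eef_pos: [565.2, -110.7, 20.7]
tcp_rot: [-3.138, 0.007, 0.73]
contact_force: [-20.7, -10.3, 9.5]
opening: 0.0
grasp_force: 10.6
```

```bash
python3 -c "
from h import *
st(-112,-91,22,tool(-np.pi/2,0))
arc(np.arange(1.6,2.1,.1),26)"
```

```text
now jig [-138.1   52.5] [ 565.2 -110.7   20.7] F [-20.7 -10.3   9.5] q [-0.19  0.56  1.87 -0.01  0.72  0.65] t 14.25
shift [-2.87  0.52 -0.01] turn [-0.03  0.07 -0.  ]
Fjig -6.1 -22.3
1.6 [-0.11 -0.09 -0.03]
1.7 [ 0.07  0.02 -0.03]
1.8 [ 0.24  0.14 -0.03]
1.9 [ 0.39  0.27 -0.03]
2.0 [ 0.53  0.42 -0.03]
```

Emit:
drive_tool([
  {"x": 0.04, "y": 0.04, "z": 0, "ax": 0, "ay": 0, "az": 0, "hand": 0},
  {"x": 0.08, "y": 0.07, "z": 0, "ax": 0, "ay": 0, "az": 0, "hand": 0},
])

```text
clock: 14.45
eef_pos: [569.5, -110.5, 20.5]
tcp_rot: [-3.136, 0.008, 0.73]
contact_force: [-22.7, -7.7, 12.7]
opening: -0.003
grasp_force: 11.9
```

```bash
python3 -c "
from h import *
st(-112,-91,22,tool(-np.pi/2,0))
arc(np.arange(1.6,2.1,.1),26)"
```

```text
now jig [-135.4   55.8] [ 569.5 -110.5   20.5] F [-22.7  -7.7  12.7] q [-0.19  0.56  1.86 -0.    0.72  0.65] t 14.45
shift [-2.94  0.47 -0.01] turn [-0.05  0.08 -0.01]
Fjig -9.4 -22.1
1.6 [-0.18 -0.14 -0.03]
1.7 [ 0.   -0.04 -0.03]
1.8 [ 0.17  0.08 -0.03]
1.9 [ 0.33  0.22 -0.03]
2.0 [ 0.47  0.37 -0.04]
```

Emit:
drive_tool([
  {"x": 0.04, "y": 0.05, "z": -0.02, "ax": 0, "ay": 0, "az": 0, "hand": 0},
  {"x": 0.08, "y": 0.09, "z": -0.03, "ax": 0, "ay": 0, "az": 0, "hand": 0},
])

```text
clock: 14.65
eef_pos: [574.3, -110.6, 21.1]
tcp_rot: [-3.134, 0.009, 0.73]
contact_force: [-22.7, -4.1, 1.9]
opening: -0.002
grasp_force: 10.5
```

```bash
python3 -c "
from h import *
st(-112,-91,22,tool(-np.pi/2,0))
arc(np.arange(1.6,2.1,.1),26)"
```

```text
now jig [-132.2   59.3] [ 574.3 -110.6   21.1] F [-22.7  -4.1   1.9] q [-0.19  0.57  1.85 -0.    0.73  0.65] t 14.65
shift [-3.01  0.41  0.01] turn [-0.07  0.09 -0.01]
Fjig -12.1 -19.6
1.6 [-0.25 -0.21 -0.01]
1.7 [-0.07 -0.1  -0.02]
1.8 [ 0.1   0.02 -0.02]
1.9 [ 0.26  0.15 -0.02]
2.0 [ 0.4   0.3  -0.02]
```

Emit:
drive_tool([
  {"x": 0.04, "y": 0.05, "z": 0, "ax": 0, "ay": 0, "az": 0, "hand": 0},
  {"x": 0.08, "y": 0.09, "z": 0, "ax": 0, "ay": 0, "az": 0, "hand": 0},
])

```text
clock: 14.85
eef_pos: [575.2, -110.7, 20.4]
tcp_rot: [-3.126, 0.016, 0.73]
contact_force: [-40.2, -2.7, 19.3]
opening: -0.001
grasp_force: 21.3
```

```bash
python3 -c "
from h import *
st(-112,-91,22,tool(-np.pi/2,0))
arc(np.arange(1.6,2.1,.1),26)"
```

```text
now jig [-131.4   60. ] [ 575.2 -110.7   20.4] F [-40.2  -2.7  19.3] q [-0.19  0.57  1.84 -0.    0.75  0.65] t 14.85
shift [-3.02  0.39  0.01] turn [-0.14  0.15 -0.01]
Fjig -24.8 -31.8
1.6 [-0.26 -0.22 -0.02]
1.7 [-0.08 -0.12 -0.03]
1.8 [ 0.09  0.   -0.03]
1.9 [ 0.24  0.14 -0.04]
2.0 [ 0.38  0.29 -0.04]
```

Force jumped without motion: that's the hard stop. I hold for two rows, then retreat straight back and rise.

Emit:
drive_tool([
  {"x": -0.03, "y": -0.03, "z": 0, "ax": 0, "ay": 0, "az": 0, "hand": 0},
  {"x": -0.06, "y": -0.06, "z": 0, "ax": 0, "ay": 0, "az": 0, "hand": 0},
  {"x": -0.25, "y": -0.3, "z": 0, "ax": 0, "ay": 0, "az": 0, "hand": 0},
  {"x": -0.6, "y": -0.7, "z": -0.1, "ax": 0, "ay": 0, "az": 0, "hand": 0},
  {"x": -0.7, "y": -0.8, "z": -1.0, "ax": 0, "ay": 0, "az": 0, "hand": 0},
  {"x": -0.9, "y": -1.0, "z": -1.9, "ax": 0, "ay": 0, "az": 0, "hand": 0},
  {"x": -1.3, "y": -1.0, "z": -2.8, "ax": 0, "ay": 0, "az": 0, "hand": 0},
  {"x": -1.8, "y": -1.0, "z": -3.6, "ax": 0, "ay": 0, "az": 0, "hand": 0},
])

```text
clock: 15.65
eef_pos: [486.9, -133.9, 205.4]
tcp_rot: [3.137, -0.002, 0.731]
contact_force: [0.4, -0.3, 0.3]
opening: 0.003
grasp_force: 0.0
```

```bash
python3 -c "
from h import *
st(-250,-200,250,tool(-np.pi/2,0)); lever()
f=imaging.grab_frame('top'); h=cv2.cvtColor(f,cv2.COLOR_RGB2HSV); cv2.imwrite('pics/t9.png',f[:,:,::-1])
for v in range(136,184,4): print(v,[int(x) for x in h[v,288:346:3,2]])"
```

```text
now jig [-173.1  -21.3] [ 486.9 -133.9  205.4] F [ 0.4 -0.3  0.3] q [-0.27  0.19  1.92 -0.    1.03  0.57] t 15.65
shift [-3.57 -1.53 -0.91] turn [ 0.05 -0.02  0.  ]
Fjig 0.5 0.1
red n 0
136 [167, 163, 168, 140, 93, 95, 129, 151, 150, 153, 153, 157, 154, 154, 149, 151, 150, 150, 153, 148]
140 [93, 175, 163, 170, 172, 88, 92, 81, 159, 159, 157, 158, 161, 154, 159, 159, 159, 160, 152, 147]
144 [240, 93, 160, 156, 99, 167, 85, 92, 86, 159, 158, 159, 166, 159, 153, 193, 156, 152, 155, 153]
148 [220, 234, 113, 132, 171, 169, 171, 131, 155, 233, 144, 155, 152, 155, 149, 146, 149, 147, 147, 144]
152 [220, 219, 228, 166, 90, 177, 167, 207, 222, 215, 210, 181, 146, 149, 148, 147, 153, 150, 158, 124]
156 [226, 222, 219, 225, 233, 109, 222, 222, 176, 223, 171, 216, 227, 138, 157, 160, 134, 85, 89, 93]
160 [214, 224, 223, 222, 235, 231, 217, 220, 221, 181, 223, 217, 220, 132, 89, 92, 95, 95, 92, 94]
164 [228, 224, 226, 226, 202, 134, 181, 195, 213, 213, 221, 229, 108, 92, 97, 96, 93, 95, 96, 95]
168 [77, 142, 131, 123, 105, 111, 105, 115, 231, 227, 238, 76, 88, 103, 97, 96, 97, 100, 94, 93]
172 [76, 164, 161, 158, 156, 92, 120, 145, 137, 187, 85, 88, 106, 110, 101, 92, 93, 92, 91, 87]
176 [207, 185, 182, 178, 174, 103, 139, 142, 142, 86, 89, 87, 90, 112, 92, 151, 86, 90, 124, 157]
180 [189, 189, 188, 188, 96, 64, 148, 144, 131, 90, 99, 85, 90, 177, 127, 128, 190, 125, 133, 91]
```

Emit:
drive_tool([
  {"x": 0, "y": 0.0, "z": -0.9, "ax": 0, "ay": 0, "az": 0, "hand": 0},
  {"x": 0, "y": 0.0, "z": -1.6, "ax": 0, "ay": 0, "az": 0, "hand": 0},
  {"x": -0.7, "y": 0.5, "z": -1.8, "ax": 0, "ay": 0, "az": 0, "hand": 0},
  {"x": -1.4, "y": 1.0, "z": -1.8, "ax": 0, "ay": 0, "az": 0, "hand": 0},
  {"x": -2.1, "y": 1.5, "z": -1.8, "ax": 0, "ay": 0, "az": 0, "hand": 0},
  {"x": -2.8, "y": 2.0, "z": -1.8, "ax": 0, "ay": 0, "az": 0, "hand": 0},
  {"x": -3.5, "y": 2.5, "z": -1.8, "ax": 0, "ay": 0, "az": 0, "hand": 0},
  {"x": -4.2, "y": 3.0, "z": -1.8, "ax": 0, "ay": 0, "az": 0, "hand": 0},
])

```text
clock: 16.55
eef_pos: [429.8, -387.2, 292.8]
tcp_rot: [3.138, -0.001, 0.73]
contact_force: [1.2, 0.0, 0.1]
opening: 0.002
grasp_force: 0.0
```

```bash
python3 -c "
from h import *
lever()
f=imaging.grab_frame('top'); cv2.imwrite('pics/t10.png',f[:,:,::-1])
h=cv2.cvtColor(f,cv2.COLOR_RGB2HSV)
m=((h[...,0]<8)|(h[...,0]>172))&(h[...,1]>130)
v,u=np.nonzero(m[110:250,225:350]); print(len(u),u.mean()+225,v.mean()+110)
for a in (1.5,1.6,1.7,1.75): q=-2.269-a; print(a,proj('top',np.r_[J(-50.5+102*np.cos(q),102*np.sin(q)),33]).round(1))
print(monitor.sense()['eef_pos'],monitor.sense()['contact_force'])"
```

```text
red n 130
lever r 104.0 angle 1.7
133 256.90977443609023 185.13533834586468
1.5 [257.7 192.9]
1.6 [257.5 189.1]
1.7 [257.6 185.3]
1.75 [257.9 183.4]
[ 429.1738548  -389.88294284  292.56082282] [0.78737202 0.33637219 0.21045403]
```

The lever reads about 1.7 rad, the leg is at home and the arm is clear, so I hand the job in.

```bash
python3 -c "
from rig import r
print(r.sign_off())"
```

```text
the job is handed in; nothing more can be done
None
```

I pushed the leg upright into the corner, turned the cam lever to its hard stop (the camera reads about 1.7 rad), cleared the arm, and handed the job in; sign-off gave no verdict, and I could not measure the cam's force on the leg.

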